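# Find the module case that rattles and hand it over

### The arm

A 7-joint arm with a two-finger parallel gripper is mounted at the origin on the work surface. World frame = base frame: x ahead of the robot, y to its left, z up, the work surface at z = 0. Lengths are in m, angles in rad, forces in N, time in s.
With the tool pointing down it reaches from about 0.425 to 0.925 m from the base axis. Payload 6.8 kg.
Tool frame: the origin (TCP) lies at the very end of the fingers, on their centre line; the grasp point (between the pads) lies bot.grip_point_offset behind it (bot.grip_point_offset is the distance from the TCP to the grasp point, in m); z points along the fingers, y is the line along which they close (so a half turn about z gives the same grasp; the last joint's range is limited). The gripper opens to 85 mm and grips with 20 to 120 N. Pads are 22 mm wide; open, the fingers measure 114 mm over their backs; the gripper's body (76 mm by 85 mm) begins 54 mm behind the grasp point. The pads swing forward as they close: fully open they stand 13 mm farther back than shut.
Start: joints at [-1.34, 0.477, 0.022, 1.555, -0.011, 1.109, -0.083], TCP at [0.224, 0.637, 0.231] pointing down, gripper open.
Joint ranges: [-2.96, 2.96], [-0.34, 2.1], [-1.41, 1.46], [0.24, 2.44], [-1.37, 4.51], [0.17, 1.92], [-2.96, 2.96]. Speed limits (rad/s): [2.39, 2.39, 3.14, 3.14, 3.14, 3.14, 3.14].

### API

Orientations are given as a unit quaternion [w, x, y, z].
In Python, from station import telemetry, optics, job, bot gives the robot as it stands.
- The arm moves only by the tool play_rows, never from a script. Its argument "targets" is a list of rows, each an object of numbers: "tx", "ty", "tz": the shift along the tool's x, y, z in m; "yaw": the turn about the tool's z in rad. A call has 1 to 20 rows; each row shifts and turns the commanded pose from where the row before left it, along the tool's axes as they then stand; what a row does not reach is not made up. A row lasts 1/12 s, in which the tool goes at most 41.7 mm and 7.16 degrees, less where a joint would pass 70% of its speed; a pose out of reach is approached as far as the arm can. A call with a gripper value outside its range is refused whole. "jaw" is the opening, from 0 (shut) to 1 (fully open), set as the call begins (left out, the last holds). The fingers move at their own pace and stop on an object; "grip_force" is the grip in N (left out, the last holds). Time passes only in rows, so rows that do not move let the fingers close. It gives the time, the measured TCP pose, the force, the opening and the grip force at its end, in the units of the state.
- telemetry.observe(): the state, without advancing time (a new reading comes with each control period).
- optics.read_camera(name): name is "side" or "top" or "wrist"; returns (picture, depth): 400x640x3 uint8, red, green, blue; 400x640 float32, m along the optical axis (not along the pixel's ray), 0 where there is no reading.
- optics.calibration(name): a dict with "mtx" (3x3 intrinsics, pixels), "k1" (the pictures are not rectified: a ray, as slopes to the right and down, at radius r is drawn at 1 + k1 r^2 times it, then the intrinsics apply), "cam_to_world" (4x4, takes a point from camera to world coordinates); the wrist camera has in their place "mount" (4x4, takes a point from camera to tool coordinates, whose origin is the TCP and whose axes are the flange's). Camera axes: x right, y down, z forward; pixel columns grow to the right and rows downward; lengths in m; the calibration is good to about 2 mm. A picture is of the moment at which its call begins: read the wrist's pose just before it. calibration takes no time and is no camera call.
- job.close_job(): hands the job in; it is judged then, once.
The state is a dict: "time": time; "q": joint angles; "qd": joint speeds; "joint_efforts": joint torques, N m; "tool_pos": TCP position; "eef_rot": TCP orientation; "wrist_force": force on the tool from outside, world axes, zero at the start; "moment": the same for the moment, N m; "grip_width": finger opening in m; "gripper_force": force on a finger pad.
Only numpy, scipy, OpenCV 4.12 (cv2) and the standard library are available. Lean on these libraries where they do the work, as an engineer would, in place of code of your own. Each camera call takes 0.05 s, during which the arm holds its last target. There are 200 camera calls.

### The job

One of the three sealed module cases on the round pads has a part loose inside. Working from the robot's left to its right, pick up each case, hold it clear above its own pad and shake it briskly to and fro several times along its long side to find out whether it rattles, and put it back upright near the middle of its pad (the rattling one need not go back if it is the last). Then hold the one that rattles out over the grey rectangular hand-over mat on the far side, level, centred over it and about 15 cm above the bench, and finish while still holding it there; leave the lens, the breadboard unit and the screwdriver alone.

Things in the scene. Friction and masses are not known exactly. Their poses are not given: they have to be found in the camera images.
- case_1: sealed die-cast aluminium case: 110 (its x) x 56 (y) x 46 (z) mm, flat lid, a 12 mm wide coax socket sticking 15 mm out of its +x end, 20 mm up. 0.34 to 0.56 kg. Origin: centre of the underside, z up. Stands lid up near a pad's centre, +x pointing away from the robot within 0.5 rad. The three look the same; any name may be on any pad, and any may be the one that rattles.
- case_2: sealed die-cast aluminium case: 110 (its x) x 56 (y) x 46 (z) mm, flat lid, a 12 mm wide coax socket sticking 15 mm out of its +x end, 20 mm up. 0.34 to 0.56 kg. Origin: centre of the underside, z up. Weights vary and do not tell which rattles; only shaking does. In one of the three cases a core is loose; in the other two nothing moves.
- case_3: sealed die-cast aluminium case: 110 (its x) x 56 (y) x 46 (z) mm, flat lid, a 12 mm wide coax socket sticking 15 mm out of its +x end, 20 mm up. 0.34 to 0.56 kg. Origin: centre of the underside, z up. The loose core (0.25 kg, in one of the three) slides nearly freely 34 mm either way from the middle along its case's x; it knocks on the ends, jolting the tool along x by 4 to 15 N, often just after a stroke has stopped; tilted, it slides to the lower end.
- pad_left: round black rubber pad, 130 mm diameter, 4 mm thick, fixed to the bench, the left one of the three as the robot sees them (largest y). Origin at the centre of the underside, on the bench surface (z = 0).
- pad_middle: round black rubber pad, 130 mm diameter, 4 mm thick, fixed to the bench, the middle one of the three as the robot sees them (between the others). Origin at the centre of the underside, on the bench surface (z = 0).
- pad_right: round black rubber pad, 130 mm diameter, 4 mm thick, fixed to the bench, the right one of the three as the robot sees them (smallest y). Origin at the centre of the underside, on the bench surface (z = 0).
- handover_mat: grey cloth-covered rectangular hand-over mat, 130 (x) x 180 (y) x 3 mm, fixed flat on the bench beyond the pads. Origin at the centre of its underside, on the bench surface.
- lens: bystander: black camera lens standing upright, 70 mm diameter, 72 mm tall, origin at the centre of the underside
- breadboard: bystander: aluminium base 200 (x) x 120 (y) x 30 mm with a white plug-in board and terminals up to 56 mm high, origin at the centre of the underside
- screwdriver: bystander: screwdriver lying flat along its x, handle to -x, about 30 mm high
Mind the look-alikes: they are no part of the job. What is shaped like the case_2 but brown or red is not meant. What is shaped like the pad_right but pink is not meant.

How it is judged:
On the way, in this order (a step that is already met when the one before it is completed fails the run):
1. a brisk stroke of the left pad's case, clear above its pad (((height (world z) of case_1 above 0.035 m and horizontal distance between case_1 and pad_left below 0.09 m and (linear speed of case_1 above 0.2 m/s or angular speed of case_1 above 1.5 rad/s)) or (height (world z) of case_2 above 0.035 m and horizontal distance between case_2 and pad_left below 0.09 m and (linear speed of case_2 above 0.2 m/s or angular speed of case_2 above 1.5 rad/s)) or (height (world z) of case_3 above 0.035 m and horizontal distance between case_3 and pad_left below 0.09 m and (linear speed of case_3 above 0.2 m/s or angular speed of case_3 above 1.5 rad/s)))), for 0.02 s.
2. a turn-round or stop of the left pad's case, clear above its pad (((height (world z) of case_1 above 0.035 m and horizontal distance between case_1 and pad_left below 0.09 m and (linear speed of case_1 below 0.1 m/s and angular speed of case_1 below 0.75 rad/s)) or (height (world z) of case_2 above 0.035 m and horizontal distance between case_2 and pad_left below 0.09 m and (linear speed of case_2 below 0.1 m/s and angular speed of case_2 below 0.75 rad/s)) or (height (world z) of case_3 above 0.035 m and horizontal distance between case_3 and pad_left below 0.09 m and (linear speed of case_3 below 0.1 m/s and angular speed of case_3 below 0.75 rad/s)))).
3. another brisk stroke of the left pad's case, clear above its pad (((height (world z) of case_1 above 0.035 m and horizontal distance between case_1 and pad_left below 0.09 m and (linear speed of case_1 above 0.2 m/s or angular speed of case_1 above 1.5 rad/s)) or (height (world z) of case_2 above 0.035 m and horizontal distance between case_2 and pad_left below 0.09 m and (linear speed of case_2 above 0.2 m/s or angular speed of case_2 above 1.5 rad/s)) or (height (world z) of case_3 above 0.035 m and horizontal distance between case_3 and pad_left below 0.09 m and (linear speed of case_3 above 0.2 m/s or angular speed of case_3 above 1.5 rad/s)))), for 0.02 s.
4. a brisk stroke of the middle pad's case, clear above its pad (((height (world z) of case_1 above 0.035 m and horizontal distance between case_1 and pad_middle below 0.09 m and (linear speed of case_1 above 0.2 m/s or angular speed of case_1 above 1.5 rad/s)) or (height (world z) of case_2 above 0.035 m and horizontal distance between case_2 and pad_middle below 0.09 m and (linear speed of case_2 above 0.2 m/s or angular speed of case_2 above 1.5 rad/s)) or (height (world z) of case_3 above 0.035 m and horizontal distance between case_3 and pad_middle below 0.09 m and (linear speed of case_3 above 0.2 m/s or angular speed of case_3 above 1.5 rad/s)))), for 0.02 s.
5. a turn-round or stop of the middle pad's case, clear above its pad (((height (world z) of case_1 above 0.035 m and horizontal distance between case_1 and pad_middle below 0.09 m and (linear speed of case_1 below 0.1 m/s and angular speed of case_1 below 0.75 rad/s)) or (height (world z) of case_2 above 0.035 m and horizontal distance between case_2 and pad_middle below 0.09 m and (linear speed of case_2 below 0.1 m/s and angular speed of case_2 below 0.75 rad/s)) or (height (world z) of case_3 above 0.035 m and horizontal distance between case_3 and pad_middle below 0.09 m and (linear speed of case_3 below 0.1 m/s and angular speed of case_3 below 0.75 rad/s)))).
6. another brisk stroke of the middle pad's case, clear above its pad (((height (world z) of case_1 above 0.035 m and horizontal distance between case_1 and pad_middle below 0.09 m and (linear speed of case_1 above 0.2 m/s or angular speed of case_1 above 1.5 rad/s)) or (height (world z) of case_2 above 0.035 m and horizontal distance between case_2 and pad_middle below 0.09 m and (linear speed of case_2 above 0.2 m/s or angular speed of case_2 above 1.5 rad/s)) or (height (world z) of case_3 above 0.035 m and horizontal distance between case_3 and pad_middle below 0.09 m and (linear speed of case_3 above 0.2 m/s or angular speed of case_3 above 1.5 rad/s)))), for 0.02 s.
7. a brisk stroke of the right pad's case, clear above its pad (((height (world z) of case_1 above 0.035 m and horizontal distance between case_1 and pad_right below 0.09 m and (linear speed of case_1 above 0.2 m/s or angular speed of case_1 above 1.5 rad/s)) or (height (world z) of case_2 above 0.035 m and horizontal distance between case_2 and pad_right below 0.09 m and (linear speed of case_2 above 0.2 m/s or angular speed of case_2 above 1.5 rad/s)) or (height (world z) of case_3 above 0.035 m and horizontal distance between case_3 and pad_right below 0.09 m and (linear speed of case_3 above 0.2 m/s or angular speed of case_3 above 1.5 rad/s)))), for 0.02 s.
8. a turn-round or stop of the right pad's case, clear above its pad (((height (world z) of case_1 above 0.035 m and horizontal distance between case_1 and pad_right below 0.09 m and (linear speed of case_1 below 0.1 m/s and angular speed of case_1 below 0.75 rad/s)) or (height (world z) of case_2 above 0.035 m and horizontal distance between case_2 and pad_right below 0.09 m and (linear speed of case_2 below 0.1 m/s and angular speed of case_2 below 0.75 rad/s)) or (height (world z) of case_3 above 0.035 m and horizontal distance between case_3 and pad_right below 0.09 m and (linear speed of case_3 below 0.1 m/s and angular speed of case_3 below 0.75 rad/s)))).
9. another brisk stroke of the right pad's case, clear above its pad (((height (world z) of case_1 above 0.035 m and horizontal distance between case_1 and pad_right below 0.09 m and (linear speed of case_1 above 0.2 m/s or angular speed of case_1 above 1.5 rad/s)) or (height (world z) of case_2 above 0.035 m and horizontal distance between case_2 and pad_right below 0.09 m and (linear speed of case_2 above 0.2 m/s or angular speed of case_2 above 1.5 rad/s)) or (height (world z) of case_3 above 0.035 m and horizontal distance between case_3 and pad_right below 0.09 m and (linear speed of case_3 above 0.2 m/s or angular speed of case_3 above 1.5 rad/s)))), for 0.02 s.
At the end, for the whole second after the job is handed in: The rattling case is held still in the fingers over the hand-over mat: underside 100 to 210 mm above the bench, its centre within 40 mm of the mat's centre, level within 0.2 rad; the two quiet cases stand released, upright and still, on pads, each within 30 mm of the pad's centre (((((horizontal distance between case_2 and pad_left below 0.03 m or horizontal distance between case_2 and pad_middle below 0.03 m or horizontal distance between case_2 and pad_right below 0.03 m) and height (world z) of case_2 below 0.008 m and angle between case_2's own z axis and vertical below 0.1 rad and linear speed of case_2 below 0.03 m/s and contact force between the fingers and case_2 below 0.2 N) and ((horizontal distance between case_3 and pad_left below 0.03 m or horizontal distance between case_3 and pad_middle below 0.03 m or horizontal distance between case_3 and pad_right below 0.03 m) and height (world z) of case_3 below 0.008 m and angle between case_3's own z axis and vertical below 0.1 rad and linear speed of case_3 below 0.03 m/s and contact force between the fingers and case_3 below 0.2 N) and contact force between the fingers and case_1 above 1 N and height (world z) of case_1 between 0.1 and 0.21 m and horizontal distance between case_1 and handover_mat below 0.04 m and angle between case_1's own z axis and vertical below 0.2 rad and linear speed of case_1 below 0.03 m/s) or (((horizontal distance between case_3 and pad_left below 0.03 m or horizontal distance between case_3 and pad_middle below 0.03 m or horizontal distance between case_3 and pad_right below 0.03 m) and height (world z) of case_3 below 0.008 m and angle between case_3's own z axis and vertical below 0.1 rad and linear speed of case_3 below 0.03 m/s and contact force between the fingers and case_3 below 0.2 N) and ((horizontal distance between case_1 and pad_left below 0.03 m or horizontal distance between case_1 and pad_middle below 0.03 m or horizontal distance between case_1 and pad_right below 0.03 m) and height (world z) of case_1 below 0.008 m and angle between case_1's own z axis and vertical below 0.1 rad and linear speed of case_1 below 0.03 m/s and contact force between the fingers and case_1 below 0.2 N) and contact force between the fingers and case_2 above 1 N and height (world z) of case_2 between 0.1 and 0.21 m and horizontal distance between case_2 and handover_mat below 0.04 m and angle between case_2's own z axis and vertical below 0.2 rad and linear speed of case_2 below 0.03 m/s) or (((horizontal distance between case_1 and pad_left below 0.03 m or horizontal distance between case_1 and pad_middle below 0.03 m or horizontal distance between case_1 and pad_right below 0.03 m) and height (world z) of case_1 below 0.008 m and angle between case_1's own z axis and vertical below 0.1 rad and linear speed of case_1 below 0.03 m/s and contact force between the fingers and case_1 below 0.2 N) and ((horizontal distance between case_2 and pad_left below 0.03 m or horizontal distance between case_2 and pad_middle below 0.03 m or horizontal distance between case_2 and pad_right below 0.03 m) and height (world z) of case_2 below 0.008 m and angle between case_2's own z axis and vertical below 0.1 rad and linear speed of case_2 below 0.03 m/s and contact force between the fingers and case_2 below 0.2 N) and contact force between the fingers and case_3 above 1 N and height (world z) of case_3 between 0.1 and 0.21 m and horizontal distance between case_3 and handover_mat below 0.04 m and angle between case_3's own z axis and vertical below 0.2 rad and linear speed of case_3 below 0.03 m/s)) and height (world z) of core above 0.09 m); the arm keeps its last pose, push and grip.
It fails at once if the lens is pushed aside (moved more than 20 mm) (distance of lens from where it was at the start of the episode above 0.02 m).
It fails at once if the breadboard is pushed aside (moved more than 20 mm) (distance of breadboard from where it was at the start of the episode above 0.02 m).
It fails at once if the screwdriver is pushed aside (moved more than 20 mm) (distance of screwdriver from where it was at the start of the episode above 0.02 m).
It also fails if it takes over 72 s, if anything falls off the work surface, if the arm or the gripper's body presses on something with over 40 N, if the wrist force passes 120 N, or if a joint passes its speed limit or range.

## Working session

There is one attempt and no reset: what is moved stays moved. The work goes in short steps, Python scripts to look and compute and a tool call to move; the robot and the scene stay as the last step left them, time stands still between calls to the robot, and variables do not carry over. Pictures are saved under pics/ and viewed, at most 10 in all, crops included, and the job is handed in when it is done.

Besides the shell and the picture viewer there is one more tool, called by a JSON object that holds its "op" and its "data", one argument or row to a line. play_rows: Moves the arm, as the interface text tells. Its arguments: {"type":"object","properties":{"targets":{"type":"array"},"jaw":{"type":"number"},"grip_force":{"type":"number"}},"required":["targets"]}

```bash
mkdir -p pics; ls
python3 - <<'E'
from station import telemetry, optics, job, bot
import cv2,numpy as np
print(telemetry.observe(), bot.grip_point_offset)
for n in ["top","side"]:
    p,d=optics.read_camera(n); cv2.imwrite(f"pics/{n}0.png",p[:,:,::-1]); np.savez(f"{n}0.npz",p=p,d=d)
    print(n,optics.calibration(n))
print(optics.calibration("wrist"))
E
```

```text
pics
{'time': 0.0, 'q': array([-1.34012796,  0.47782209,  0.02237309,  1.55645671, -0.01150817,
        1.10932345, -0.08307852]), 'qd': array([ 0.00014461,  0.00082182, -0.00139936,  0.00282131,  0.00014952,
       -0.00030611,  0.00093359]), 'joint_efforts': array([ 6.17401820e-04, -5.96441281e+01,  1.60842106e+00, -2.81201810e+01,
        1.25414820e-02,  9.03696287e-03,  2.51548721e-05]), 'tool_pos': array([0.22415164, 0.63605519, 0.23030942]), 'eef_rot': array([-8.46401988e-05,  1.68570500e-01,  9.85689151e-01, -9.36668368e-04]), 'wrist_force': array([ 0.73084364, -0.83373014, -0.21073147]), 'moment': array([-0.07612634, -0.03013163, -0.05573812]), 'gripper_force': 0.0, 'grip_width': 0.08520438383336552} 0.0187
top {'mtx': array([[399.40742309,   0.        , 317.90217929],
       [  0.        , 399.40742309, 199.92283971],
       [  0.        ,   0.        ,   1.        ]]), 'k1': -0.01977364086358906, 'cam_to_world': array([[-0.01786355, -0.98811081,  0.15270207,  0.30378258],
       [-0.99936998,  0.02233028,  0.02758638,  0.00643321],
       [-0.03066828, -0.15211307, -0.9878
[... 382 characters left out ...]
870193,  0.57859896, -0.75291393],
       [ 0.00906997, -0.75591658, -0.65460512,  0.91294742],
       [ 0.        ,  0.        ,  0.        ,  1.        ]])}
{'mtx': array([[282.97671194,   0.        , 319.76726327],
       [  0.        , 282.97671194, 201.52937953],
       [  0.        ,   0.        ,   1.        ]]), 'k1': -0.04269627470434437, 'mount': array([[-2.41577462e-04, -9.56479465e-01, -2.91799545e-01,
         7.42628845e-02],
       [ 9.99999871e-01, -3.61677997e-04,  3.57643278e-04,
         8.70178404e-04],
       [-4.47615926e-04, -2.91799421e-01,  9.56479429e-01,
        -1.41971092e-01],
       [ 0.00000000e+00,  0.00000000e+00,  0.00000000e+00,
         1.00000000e+00]])}
```

View pics/top0.png

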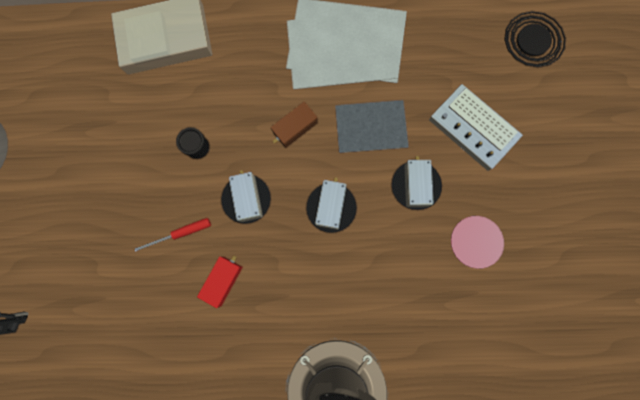

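View pics/side0.png

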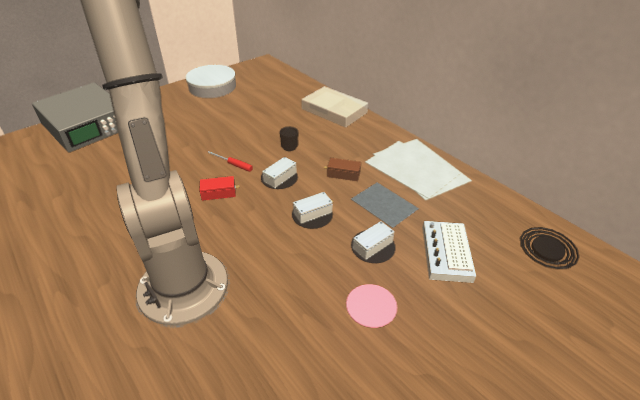

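The top view shows the cases at about (245,196), (331,204) and (420,183) on black pads, and the grey mat at (372,126). The lens is at (192,142), the breadboard at (476,127) and the screwdriver at (175,235).

```bash
cat > h.py <<'E'
import numpy as np, cv2
from scipy.spatial.transform import Rotation as R
from station import telemetry, optics, job, bot
def world(cal,d,T):
    v,u=np.indices(d.shape); K=cal["mtx"]
    pts=cv2.undistortPoints(np.stack([u,v],-1).reshape(-1,1,2).astype(float),K,np.array([cal["k1"],0,0,0]))[:,0]
    dd=d.reshape(-1,1).astype(float)
    P=np.hstack([pts*dd,dd])
    return (P@T[:3,:3].T+T[:3,3]).reshape(d.shape+(3,))
def rect(xy):
    """min-area rect in mm -> centre (m), long side, short side, angle of long side from x"""
    (c,s,a)=cv2.minAreaRect((xy*1000).astype(np.float32))
    b=cv2.boxPoints((c,s,a)); e=[b[1]-b[0],b[2]-b[1]]
    e=max(e,key=np.linalg.norm); a=np.arctan2(e[1],e[0]); a=(a+np.pi/2)%np.pi-np.pi/2
    return np.round(np.array(c)/1000,4),np.round(sorted(s),1),round(a,3)
def toolpose():
    s=telemetry.observe(); q=s["eef_rot"]; M=np.eye(4)
    M[:3,:3]=R.from_quat([q[1],q[2],q[3],q[0]]).as_matrix(); M[:3,3]=s["tool_pos"]; return M
E
python3 - <<'E'
from h import *
z=np.load("top0.npz"); p,d=z["p"],z["d"]; c=optics.calibration("top"); W=world(c,d,c["cam_to_world"])
print("bench z",np.median(W[230:330,300:420,2]))
hsv=cv2.cvtColor(p,cv2.COLOR_RGB2HSV)
for n,(u,v) in dict(L=(245,196),M=(331,204),R=(420,183)).items():
    m=np.zeros(d.shape,bool); m[v-38:v+38,u-38:u+38]=1
    lid=m&(W[...,2]>.044)&(W[...,2]<.06)&(p.min(-1)>90)
    print(n,"case",rect(W[lid][:,:2]),np.median(W[lid][:,2]),lid.sum())
    pad=m&(p.max(-1)<45)&(W[...,2]<.012)
    c0,r=cv2.minEnclosingCircle((W[pad][:,:2]*1000).astype(np.float32)); print(" pad",c0,r,pad.sum())
m=np.zeros(d.shape,bool); m[98:155,330:412]=1
mat=m&(W[...,2]<.012)&(hsv[...,1]<70)
mat=cv2.morphologyEx(mat.astype(np.uint8),cv2.MORPH_OPEN,np.ones((5,5)))>0
print("mat",rect(W[mat][:,:2]),W[mat].mean(0))
for n,(a,b,e,f) in dict(lens=(120,165,170,215),bb=(80,172,425,525),sd=(210,260,130,215)).items():
    q=W[a:b,e:f].reshape(-1,3); q=q[q[:,2]>.012]; print(n,q.min(0).round(3),q.max(0).round(3))
print(toolpose().round(3))
E
```

```text
bench z -0.0009051961812166498
L case (array([0.4677, 0.2154]), array([ 56.6, 109.8]), np.float32(0.198)) 0.048918530983741604 1008
 pad (466.2297668457031, 219.5201873779297) 62.07783508300781 586
M case (array([0.4438, 0.0037]), array([ 55.3, 110.6]), np.float32(-0.205)) 0.048901474499123465 1030
 pad (439.5126647949219, 1.9931360483169556) 62.172664642333984 734
R case (array([ 0.4928, -0.2144]), array([ 56.7, 109.9]), np.float32(-0.01)) 0.048969814247793175 1032
 pad (492.736083984375, -216.00706481933594) 62.28322982788086 601
mat (array([ 0.6526, -0.1083]), array([133.1, 181. ]), np.float32(-1.52)) [ 0.65064227 -0.10787906  0.00166107]
lens [0.304 0.006 0.013] [0.638 0.379 1.004]
bb [ 0.304 -0.481  0.012] [0.745 0.006 1.004]
sd [0.304 0.006 0.012] [0.42  0.496 1.004]
[[-0.943  0.332 -0.     0.224]
 [ 0.332  0.943 -0.002  0.636]
 [-0.    -0.002 -1.     0.23 ]
 [ 0.     0.     0.     1.   ]]
```

{"op": "play_rows", "data": {
  "targets": [
    {"yaw": -0.107},
    {"yaw": -0.107},
    {"yaw": -0.108},
    {"yaw": -0.108},
    {"yaw": -0.107},
    {"tx": -0.005,"ty": -0.015},
    {"tx": -0.01,"ty": -0.03,"tz": 0.004},
    {"tx": -0.01,"ty": -0.03,"tz": 0.004},
    {"tx": -0.01,"ty": -0.03,"tz": 0.004},
    {"tx": -0.01,"ty": -0.03,"tz": 0.004},
    {"tx": -0.01,"ty": -0.03,"tz": 0.004},
    {"tx": -0.01,"ty": -0.03,"tz": 0.004},
    {"tx": -0.01,"ty": -0.03,"tz": 0.004},
    {"tx": -0.01,"ty": -0.03,"tz": 0.004},
    {"tx": -0.01,"ty": -0.03,"tz": 0.004},
    {"tx": -0.01,"ty": -0.03,"tz": 0.004},
    {"tx": -0.01,"ty": -0.03,"tz": 0.004},
    {"tx": -0.01,"ty": -0.03,"tz": 0.004},
    {"tx": -0.01,"ty": -0.03,"tz": 0.004},
    {"tx": -0.01,"ty": -0.03,"tz": 0.004}
  ],
  "jaw": 1
}}

```text
validation failed for argument at $.ta...
```

```bash
cat >> h.py <<'E'
def go(x,y,z,a):
    """how far (tool axes) to a TCP position with tool x along world angle a (mod pi); yaw first, then the shift"""
    M=toolpose(); cur=np.arctan2(M[1,0],M[0,0]); da=(a-cur+np.pi/2)%np.pi-np.pi/2
    Rn=R.from_rotvec([0,0,da]).as_matrix()@M[:3,:3]
    print("pos",M[:3,3].round(4),"ang",round(cur,3),"tilt",M[:2,2].round(3),"| yaw",round(-da,3),"shift",(Rn.T@(np.array([x,y,z])-M[:3,3])).round(4))
E
python3 - <<'E'
from h import *
go(.4677,.2154,.012,.198); s=telemetry.observe(); print(s["time"],s["q"].round(2),s["wrist_force"])
M=toolpose(); p,d=optics.read_camera("wrist"); c=optics.calibration("wrist"); cv2.imwrite("pics/w1.png",p[:,:,::-1])
W=world(c,d,M@c["mount"])
m=(W[...,2]>.042)&(W[...,2]<.06)&(d>0)&(np.hypot(W[...,0]-.4677,W[...,1]-.2154)<.075)&(p.min(-1)>90)
print(rect(W[m][:,:2]),np.median(W[m][:,2]),m.sum())
E
```

```text
pos [0.2242 0.6361 0.2304] ang 2.803 tilt [-0.    -0.002] | yaw -0.537 shift [-0.156  -0.4601  0.2192]
0.1 [-1.34  0.48  0.02  1.56 -0.01  1.11 -0.08] [-0.48981184 -0.97448259 -0.3348572 ]
(array([0.4593, 0.2422]), array([9.8, 9.8]), np.float32(-0.55)) 0.048252595007682586 33
```

View pics/w1.png

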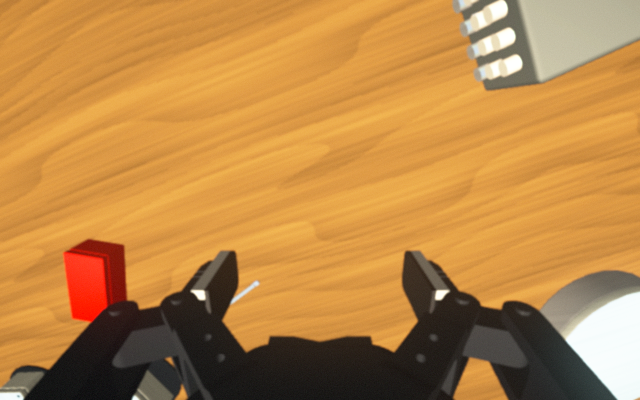

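The move was refused, so this wrist picture still shows the start pose: the red look-alike at (95,280) and no case in view. I'll give all four fields in every row.

{"op": "play_rows", "data": {
  "targets": [
    {"tx": 0,"ty": 0,"tz": 0,"yaw": -0.107},
    {"tx": 0,"ty": 0,"tz": 0,"yaw": -0.107},
    {"tx": 0,"ty": 0,"tz": 0,"yaw": -0.108},
    {"tx": 0,"ty": 0,"tz": 0,"yaw": -0.108},
    {"tx": 0,"ty": 0,"tz": 0,"yaw": -0.107},
    {"tx": -0.01,"ty": -0.03,"tz": 0.004,"yaw": 0},
    {"tx": -0.01,"ty": -0.03,"tz": 0.004,"yaw": 0},
    {"tx": -0.01,"ty": -0.03,"tz": 0.004,"yaw": 0},
    {"tx": -0.01,"ty": -0.03,"tz": 0.004,"yaw": 0},
    {"tx": -0.01,"ty": -0.03,"tz": 0.004,"yaw": 0},
    {"tx": -0.01,"ty": -0.03,"tz": 0.004,"yaw": 0},
    {"tx": -0.01,"ty": -0.03,"tz": 0.004,"yaw": 0},
    {"tx": -0.01,"ty": -0.03,"tz": 0.004,"yaw": 0},
    {"tx": -0.01,"ty": -0.03,"tz": 0.004,"yaw": 0},
    {"tx": -0.01,"ty": -0.03,"tz": 0.004,"yaw": 0},
    {"tx": -0.01,"ty": -0.03,"tz": 0.004,"yaw": 0},
    {"tx": -0.01,"ty": -0.03,"tz": 0.004,"yaw": 0},
    {"tx": -0.01,"ty": -0.03,"tz": 0.004,"yaw": 0},
    {"tx": -0.01,"ty": -0.03,"tz": 0.004,"yaw": 0},
    {"tx": -0.01,"ty": -0.03,"tz": 0.004,"yaw": 0}
  ],
  "jaw": 1
}}

```text
time: 1.82
tool_pos: [0.4604, 0.2235, 0.1711]
eef_rot: [-0.0, -0.099, 0.995, -0.0]
wrist_force: [0.1, 1.0, -0.7]
grip_width: 0.0856
gripper_force: 0.0
```

```bash
cat >> h.py <<'E'
def lid(x,y):
    M=toolpose(); p,d=optics.read_camera("wrist"); c=optics.calibration("wrist")
    W=world(c,d,M@c["mount"])
    m=(W[...,2]>.042)&(W[...,2]<.06)&(d>0)&(np.hypot(W[...,0]-x,W[...,1]-y)<.075)&(p.min(-1)>90)
    print(rect(W[m][:,:2]),np.median(W[m][:,2]),m.sum()); return p
E
python3 - <<'E'
from h import *
p=lid(.4677,.2154); cv2.imwrite("pics/w2.png",p[:,:,::-1])
go(.4677,.2154,.012,.198); s=telemetry.observe(); print(s["q"].round(2))
E
```

```text
(array([0.468 , 0.2162]), array([ 56.1, 109.4]), np.float32(0.199)) 0.049416062738726035 6160
pos [0.4634 0.2164 0.1704] ang -2.951 tilt [ 0.001 -0.004] | yaw -0.008 shift [-0.004  -0.0011  0.1584]
[-0.62  0.28  0.07  2.01 -0.02  0.85  1.22]
```

View pics/w2.png

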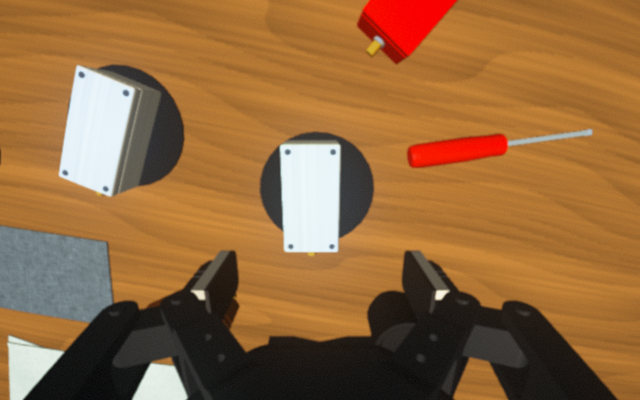

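The case is centred under the gripper at (310,198) and both cameras agree. Next I descend and grip.

{"op": "play_rows", "data": {
  "targets": [
    {"tx": -0.004,"ty": -0.001,"tz": 0.018,"yaw": -0.008},
    {"tx": 0,"ty": 0,"tz": 0.03,"yaw": 0},
    {"tx": 0,"ty": 0,"tz": 0.03,"yaw": 0},
    {"tx": 0,"ty": 0,"tz": 0.03,"yaw": 0},
    {"tx": 0,"ty": 0,"tz": 0.02,"yaw": 0},
    {"tx": 0,"ty": 0,"tz": 0.015,"yaw": 0},
    {"tx": 0,"ty": 0,"tz": 0.01,"yaw": 0},
    {"tx": 0,"ty": 0,"tz": 0.005,"yaw": 0},
    {"tx": 0,"ty": 0,"tz": 0,"yaw": 0},
    {"tx": 0,"ty": 0,"tz": 0,"yaw": 0},
    {"tx": 0,"ty": 0,"tz": 0,"yaw": 0}
  ]
}}

```text
time: 2.78
tool_pos: [0.4648, 0.2252, 0.0142]
eef_rot: [0.001, -0.103, 0.995, 0.0]
wrist_force: [0.0, -0.4, 1.3]
grip_width: 0.0854
gripper_force: 0.0
```

{"op": "play_rows", "data": {
  "targets": [
    {"tx": 0,"ty": 0,"tz": 0,"yaw": 0},
    {"tx": 0,"ty": 0,"tz": 0,"yaw": 0},
    {"tx": 0,"ty": 0,"tz": 0,"yaw": 0},
    {"tx": 0,"ty": 0,"tz": 0,"yaw": 0},
    {"tx": 0,"ty": 0,"tz": 0,"yaw": 0},
    {"tx": 0,"ty": 0,"tz": 0,"yaw": 0},
    {"tx": 0,"ty": 0,"tz": 0,"yaw": 0},
    {"tx": 0,"ty": 0,"tz": 0,"yaw": 0}
  ],
  "jaw": 0,
  "grip_force": 80
}}

```text
time: 3.45
tool_pos: [0.465, 0.2239, 0.0143]
eef_rot: [0.001, -0.102, 0.995, -0.0]
wrist_force: [0.0, -5.2, 9.9]
grip_width: 0.0549
gripper_force: 84.8
```

Gripped at 55 mm width. Next I lift 9 cm and take a moment baseline: a core that has shifted along x shows up as a static moment change, on top of the knocks.

{"op": "play_rows", "data": {
  "targets": [
    {"tx": 0,"ty": 0,"tz": -0.008,"yaw": 0},
    {"tx": 0,"ty": 0,"tz": -0.015,"yaw": 0},
    {"tx": 0,"ty": 0,"tz": -0.02,"yaw": 0},
    {"tx": 0,"ty": 0,"tz": -0.02,"yaw": 0},
    {"tx": 0,"ty": 0,"tz": -0.015,"yaw": 0},
    {"tx": 0,"ty": 0,"tz": -0.01,"yaw": 0},
    {"tx": -0.012,"ty": 0,"tz": -0.005,"yaw": 0},
    {"tx": -0.012,"ty": 0,"tz": 0,"yaw": 0},
    {"tx": -0.006,"ty": 0,"tz": 0,"yaw": 0},
    {"tx": 0,"ty": 0,"tz": 0,"yaw": 0},
    {"tx": 0,"ty": 0,"tz": 0,"yaw": 0},
    {"tx": 0,"ty": 0,"tz": 0,"yaw": 0}
  ]
}}

```text
time: 4.45
tool_pos: [0.4922, 0.2306, 0.1056]
eef_rot: [-0.001, -0.103, 0.995, -0.0]
wrist_force: [-0.9, 0.1, -5.3]
grip_width: 0.0551
gripper_force: 86.1
```

```bash
cat >> h.py <<'E'
def feel(n=4):
    """wrist force / moment in tool axes, over n camera periods; first rows raw, last line mean"""
    A=[]
    for i in range(n):
        s=telemetry.observe(); M=toolpose()[:3,:3]
        A.append(np.r_[M.T@s["wrist_force"],M.T@s["moment"]]); optics.read_camera("wrist")
    A=np.array(A); print(A[:,:3].round(1).tolist(), "My",A[:,4].round(3),"| mean F",A[:,:3].mean(0).round(2),"mom",A[:,3:].mean(0).round(3),"tool",telemetry.observe()["tool_pos"].round(4),round(telemetry.observe()["time"],2))
E
python3 -c "from h import *; feel(6)"
```

```text
[[0.8, 0.3, 5.3], [-0.1, -1.1, 5.7], [-5.6, 0.6, 5.5], [-0.7, -0.2, 4.8], [-0.1, -1.2, 4.4], [0.0, -1.1, 4.7]] My [ 0.044  0.098 -0.671  0.081  0.119  0.098] | mean F [-0.94 -0.45  5.05] mom [-0.028 -0.039 -0.004] tool [0.4931 0.2309 0.1062] 4.75
```

Even this reading has a jolt: −5.6 N with My −0.67. Now the strokes.

{"op": "play_rows", "data": {
  "targets": [
    {"tx": 0.03,"ty": 0,"tz": 0,"yaw": 0},
    {"tx": 0.03,"ty": 0,"tz": 0,"yaw": 0},
    {"tx": 0,"ty": 0,"tz": 0,"yaw": 0}
  ]
}}

```text
time: 5.0
tool_pos: [0.4283, 0.2164, 0.1051]
eef_rot: [-0.004, -0.104, 0.995, -0.001]
wrist_force: [-1.1, -1.3, -6.3]
grip_width: 0.0551
gripper_force: 86.4
```

```bash
python3 -c "from h import *; feel(8)"
```

```text
[[1.3, -1.1, 6.3], [-0.2, 0.2, 5.1], [3.8, 1.4, 6.9], [-0.0, 0.4, 5.2], [-0.1, 0.3, 4.6], [-0.1, 1.0, 5.6], [0.0, -0.8, 5.2], [0.5, 0.3, 4.6]] My [ 0.134 -0.062  0.13  -0.062 -0.036 -0.076 -0.017 -0.079] | mean F [0.65 0.22 5.41] mom [-0.014 -0.009 -0.002] tool [0.4357 0.2189 0.1064] 5.4
```

{"op": "play_rows", "data": {
  "targets": [
    {"tx": -0.03,"ty": 0,"tz": 0,"yaw": 0},
    {"tx": -0.03,"ty": 0,"tz": 0,"yaw": 0},
    {"tx": 0,"ty": 0,"tz": 0,"yaw": 0}
  ]
}}

```text
time: 5.65
tool_pos: [0.4999, 0.2323, 0.1072]
eef_rot: [0.003, -0.102, 0.995, 0.001]
wrist_force: [1.3, 0.6, -3.3]
grip_width: 0.0547
gripper_force: 87.4
```

```bash
python3 -c "from h import *; feel(8)"
```

```text
[[-1.4, 0.4, 3.3], [0.9, -0.0, 5.6], [0.8, -1.0, 3.5], [0.7, 0.8, 5.3], [0.8, 0.1, 5.5], [0.8, -0.8, 5.0], [0.4, -0.3, 6.0], [-0.4, -0.6, 5.5]] My [-0.127  0.137  0.14   0.139  0.128  0.086  0.104  0.078] | mean F [ 0.34 -0.19  4.96] mom [-0.01   0.086 -0.004] tool [0.4927 0.2308 0.1062] 6.05
```

{"op": "play_rows", "data": {
  "targets": [
    {"tx": 0.03,"ty": 0,"tz": 0,"yaw": 0},
    {"tx": 0.03,"ty": 0,"tz": 0,"yaw": 0},
    {"tx": 0,"ty": 0,"tz": 0,"yaw": 0},
    {"tx": 0,"ty": 0,"tz": 0,"yaw": 0},
    {"tx": -0.03,"ty": 0,"tz": 0,"yaw": 0},
    {"tx": -0.03,"ty": 0,"tz": 0,"yaw": 0},
    {"tx": 0,"ty": 0,"tz": 0,"yaw": 0},
    {"tx": 0,"ty": 0,"tz": 0,"yaw": 0},
    {"tx": 0.03,"ty": 0,"tz": 0,"yaw": 0},
    {"tx": 0.01,"ty": 0,"tz": 0,"yaw": 0},
    {"tx": 0,"ty": 0,"tz": 0,"yaw": 0}
  ]
}}

```text
time: 6.97
tool_pos: [0.4509, 0.2218, 0.1057]
eef_rot: [-0.002, -0.104, 0.995, -0.001]
wrist_force: [0.0, 0.1, -5.9]
grip_width: 0.055
gripper_force: 88.3
```

```bash
python3 -c "
from h import *; feel(8); go(.4665,.2195,.0148,.198)"
```

```text
[[-0.1, 0.1, 5.9], [-2.3, 0.8, 5.4], [0.2, -1.0, 5.1], [0.6, 0.7, 4.9], [-0.4, 0.8, 4.7], [0.3, -0.1, 5.3], [-0.5, 0.2, 5.4], [-0.1, 0.9, 3.7]] My [-0.04  -0.441 -0.092 -0.094 -0.11  -0.065 -0.047 -0.034] | mean F [-0.29  0.32  5.06] mom [-0.011 -0.115  0.008] tool [0.455  0.2229 0.1064] 7.37
pos [0.455  0.2229 0.1064] ang -2.936 tilt [0.001 0.   ] | yaw 0.008 shift [-0.0105 -0.0056  0.0916]
```

The static My swings between about +0.10 and −0.06, as a 0.25 kg core moving end to end would give (0.17). The left case looks like the one, but I still need the others for comparison. Putting it back.

{"op": "play_rows", "data": {
  "targets": [
    {"tx": -0.0105,"ty": -0.0056,"tz": 0.01,"yaw": 0},
    {"tx": 0,"ty": 0,"tz": 0.02,"yaw": 0},
    {"tx": 0,"ty": 0,"tz": 0.02,"yaw": 0},
    {"tx": 0,"ty": 0,"tz": 0.015,"yaw": 0},
    {"tx": 0,"ty": 0,"tz": 0.01,"yaw": 0},
    {"tx": 0,"ty": 0,"tz": 0.007,"yaw": 0},
    {"tx": 0,"ty": 0,"tz": 0.005,"yaw": 0},
    {"tx": 0,"ty": 0,"tz": 0.003,"yaw": 0},
    {"tx": 0,"ty": 0,"tz": 0.001,"yaw": 0},
    {"tx": 0,"ty": 0,"tz": 0,"yaw": 0},
    {"tx": 0,"ty": 0,"tz": 0,"yaw": 0},
    {"tx": 0,"ty": 0,"tz": 0,"yaw": 0}
  ]
}}

```text
time: 8.37
tool_pos: [0.4661, 0.2197, 0.0159]
eef_rot: [0.0, -0.103, 0.995, 0.0]
wrist_force: [0.2, 0.3, -4.9]
grip_width: 0.0549
gripper_force: 88.6
```

```bash
python3 -c "
from h import *; go(.4665,.2195,.0148,.198); print(telemetry.observe()['wrist_force'])"
```

```text
pos [0.4661 0.2197 0.0159] ang -2.935 tilt [0.001 0.001] | yaw 0.008 shift [-0.0003 -0.0002  0.0011]
[ 0.20448599  0.32652695 -4.91476267]
```

{"op": "play_rows", "data": {
  "targets": [
    {"tx": 0,"ty": 0,"tz": 0.001,"yaw": 0},
    {"tx": 0,"ty": 0,"tz": 0.0005,"yaw": 0},
    {"tx": 0,"ty": 0,"tz": 0,"yaw": 0},
    {"tx": 0,"ty": 0,"tz": 0,"yaw": 0}
  ]
}}

```text
time: 8.7
tool_pos: [0.4661, 0.2196, 0.0144]
eef_rot: [0.0, -0.103, 0.995, 0.0]
wrist_force: [-1.0, 0.1, 4.8]
grip_width: 0.0547
gripper_force: 89.4
```

{"op": "play_rows", "data": {
  "targets": [
    {"tx": 0,"ty": 0,"tz": 0,"yaw": 0},
    {"tx": 0,"ty": 0,"tz": 0,"yaw": 0},
    {"tx": 0,"ty": 0,"tz": 0,"yaw": 0},
    {"tx": 0,"ty": 0,"tz": 0,"yaw": 0},
    {"tx": 0,"ty": 0,"tz": 0,"yaw": 0},
    {"tx": 0,"ty": 0,"tz": -0.01,"yaw": 0},
    {"tx": 0,"ty": 0,"tz": -0.02,"yaw": 0},
    {"tx": 0,"ty": 0,"tz": -0.03,"yaw": 0},
    {"tx": 0,"ty": 0,"tz": -0.03,"yaw": 0},
    {"tx": 0,"ty": 0,"tz": -0.03,"yaw": 0},
    {"tx": 0,"ty": 0,"tz": -0.02,"yaw": 0},
    {"tx": 0,"ty": 0,"tz": -0.01,"yaw": 0},
    {"tx": 0,"ty": 0,"tz": 0,"yaw": 0},
    {"tx": 0,"ty": 0,"tz": 0,"yaw": 0}
  ],
  "jaw": 1
}}

```text
time: 9.87
tool_pos: [0.4655, 0.2193, 0.1637]
eef_rot: [0.0, -0.103, 0.995, 0.0]
wrist_force: [-0.1, 0.5, 0.2]
grip_width: 0.0857
gripper_force: 0.0
```

```bash
python3 -c "
from h import *; p=lid(.4665,.2195); cv2.imwrite('pics/w3.png',p[:,:,::-1]); go(.4438,.0037,.165,-.205)"
```

```text
(array([0.4677, 0.2205]), array([ 56. , 110.2]), np.float32(0.206)) 0.04939261298967473 6586
pos [0.465  0.2191 0.1628] ang -2.935 tilt [-0.001 -0.001] | yaw 0.411 shift [-0.0231 -0.2152 -0.0021]
```

{"op": "play_rows", "data": {
  "targets": [
    {"tx": 0,"ty": 0,"tz": 0,"yaw": 0.1},
    {"tx": 0,"ty": 0,"tz": 0,"yaw": 0.1},
    {"tx": 0,"ty": 0,"tz": 0,"yaw": 0.1},
    {"tx": 0,"ty": 0,"tz": 0,"yaw": 0.1},
    {"tx": -0.002,"ty": -0.01,"tz": 0,"yaw": 0.011},
    {"tx": -0.003,"ty": -0.03,"tz": 0,"yaw": 0},
    {"tx": -0.003,"ty": -0.035,"tz": 0,"yaw": 0},
    {"tx": -0.003,"ty": -0.035,"tz": 0,"yaw": 0},
    {"tx": -0.003,"ty": -0.035,"tz": 0,"yaw": 0},
    {"tx": -0.003,"ty": -0.03,"tz": 0,"yaw": 0},
    {"tx": -0.003,"ty": -0.025,"tz": 0,"yaw": 0},
    {"tx": -0.003,"ty": -0.015,"tz": 0,"yaw": 0},
    {"tx": 0,"ty": 0,"tz": 0,"yaw": 0},
    {"tx": 0,"ty": 0,"tz": 0,"yaw": 0},
    {"tx": 0,"ty": 0,"tz": 0,"yaw": 0},
    {"tx": 0,"ty": 0,"tz": 0,"yaw": 0}
  ]
}}

```text
time: 11.25
tool_pos: [0.4444, 0.0052, 0.1634]
eef_rot: [-0.0, 0.101, 0.995, -0.0]
wrist_force: [-0.4, -0.0, -0.3]
grip_width: 0.0855
gripper_force: 0.0
```

```bash
python3 -c "
from h import *; p=lid(.4438,.0037); go(.4438,.0037,.0145,-.205)"
```

```text
(array([0.4435, 0.0048]), array([ 56.1, 109.9]), np.float32(-0.205)) 0.04935493692045517 6667
pos [0.4446 0.0053 0.1635] ang 2.939 tilt [-0.  0.] | yaw 0.003 shift [ 0.0004 -0.0017  0.149 ]
```

Descend, grip, lift, then shake on the outward side (minimum reach).

{"op": "play_rows", "data": {
  "targets": [
    {"tx": 0,"ty": 0,"tz": 0.019,"yaw": 0},
    {"tx": 0,"ty": 0,"tz": 0.03,"yaw": 0},
    {"tx": 0,"ty": 0,"tz": 0.03,"yaw": 0},
    {"tx": 0,"ty": 0,"tz": 0.03,"yaw": 0},
    {"tx": 0,"ty": 0,"tz": 0.02,"yaw": 0},
    {"tx": 0,"ty": 0,"tz": 0.01,"yaw": 0},
    {"tx": 0,"ty": 0,"tz": 0.007,"yaw": 0},
    {"tx": 0,"ty": 0,"tz": 0.003,"yaw": 0},
    {"tx": 0,"ty": 0,"tz": 0,"yaw": 0},
    {"tx": 0,"ty": 0,"tz": 0,"yaw": 0}
  ]
}}

```text
time: 12.13
tool_pos: [0.4454, 0.0044, 0.0156]
eef_rot: [0.001, 0.102, 0.995, 0.0]
wrist_force: [0.6, -0.4, 0.5]
grip_width: 0.0858
gripper_force: 0.0
```

{"op": "play_rows", "data": {
  "targets": [
    {"tx": 0,"ty": 0,"tz": 0,"yaw": 0},
    {"tx": 0,"ty": 0,"tz": 0,"yaw": 0},
    {"tx": 0,"ty": 0,"tz": 0,"yaw": 0},
    {"tx": 0,"ty": 0,"tz": 0,"yaw": 0},
    {"tx": 0,"ty": 0,"tz": 0,"yaw": 0},
    {"tx": 0,"ty": 0,"tz": 0,"yaw": 0},
    {"tx": 0,"ty": 0,"tz": 0,"yaw": 0},
    {"tx": 0,"ty": 0,"tz": 0,"yaw": 0}
  ],
  "jaw": 0,
  "grip_force": 80
}}

```text
time: 12.8
tool_pos: [0.4453, 0.0043, 0.0158]
eef_rot: [0.001, 0.102, 0.995, 0.0]
wrist_force: [-1.5, 0.1, 9.6]
grip_width: 0.0549
gripper_force: 83.8
```

{"op": "play_rows", "data": {
  "targets": [
    {"tx": 0,"ty": 0,"tz": -0.008,"yaw": 0},
    {"tx": 0,"ty": 0,"tz": -0.015,"yaw": 0},
    {"tx": 0,"ty": 0,"tz": -0.02,"yaw": 0},
    {"tx": 0,"ty": 0,"tz": -0.02,"yaw": 0},
    {"tx": 0,"ty": 0,"tz": -0.015,"yaw": 0},
    {"tx": 0,"ty": 0,"tz": -0.01,"yaw": 0},
    {"tx": 0,"ty": 0,"tz": -0.005,"yaw": 0},
    {"tx": 0,"ty": 0,"tz": 0,"yaw": 0},
    {"tx": 0,"ty": 0,"tz": 0,"yaw": 0}
  ]
}}

```text
time: 13.55
tool_pos: [0.4442, 0.0043, 0.1076]
eef_rot: [-0.0, 0.102, 0.995, 0.0]
wrist_force: [-0.6, 0.2, -3.9]
grip_width: 0.0548
gripper_force: 85.9
```

```bash
python3 -c "from h import *; feel(6)"
```

```text
[[0.6, 0.1, 3.9], [-0.1, 0.0, 4.1], [-0.0, 0.0, 4.5], [0.2, 0.7, 4.8], [0.7, 0.0, 5.4], [0.3, 0.4, 3.9]] My [ 0.032 -0.036  0.044 -0.041 -0.042 -0.   ] | mean F [0.27 0.21 4.43] mom [ 0.017 -0.007  0.001] tool [0.4442 0.0042 0.1072] 13.85
```

{"op": "play_rows", "data": {
  "targets": [
    {"tx": -0.03,"ty": 0,"tz": 0,"yaw": 0},
    {"tx": -0.03,"ty": 0,"tz": 0,"yaw": 0},
    {"tx": 0,"ty": 0,"tz": 0,"yaw": 0}
  ]
}}

```text
time: 14.1
tool_pos: [0.5098, -0.0089, 0.1085]
eef_rot: [0.004, 0.103, 0.995, -0.0]
wrist_force: [1.1, -0.2, -3.2]
grip_width: 0.0547
gripper_force: 85.8
```

```bash
python3 -c "from h import *; feel(8)"
```

```text
[[-1.1, -0.0, 3.2], [-0.1, 0.3, 5.2], [1.3, -0.3, 3.9], [0.9, -1.1, 4.0], [1.3, -1.2, 4.6], [0.7, -0.0, 4.5], [0.7, 0.4, 3.7], [-0.5, 0.4, 3.5]] My [-0.143  0.107  0.043  0.052  0.013 -0.002 -0.02   0.022] | mean F [ 0.41 -0.19  4.07] mom [-0.003  0.009  0.002] tool [ 0.5026 -0.0078  0.1077] 14.5
```

{"op": "play_rows", "data": {
  "targets": [
    {"tx": 0.03,"ty": 0,"tz": 0,"yaw": 0},
    {"tx": 0.03,"ty": 0,"tz": 0,"yaw": 0},
    {"tx": 0,"ty": 0,"tz": 0,"yaw": 0}
  ]
}}

```text
time: 14.75
tool_pos: [0.4371, 0.0047, 0.1065]
eef_rot: [-0.004, 0.102, 0.995, -0.0]
wrist_force: [-2.0, 0.1, -5.5]
grip_width: 0.0554
gripper_force: 86.0
```

```bash
python3 -c "from h import *; feel(8)"
```

```text
[[1.9, -0.3, 5.5], [-1.2, -0.5, 4.5], [-0.1, 0.3, 3.6], [-0.7, 0.5, 4.4], [0.0, -0.4, 4.0], [0.0, 0.4, 3.7], [-0.6, -0.7, 4.2], [-0.9, -0.2, 4.1]] My [ 0.185 -0.055 -0.098 -0.034  0.035 -0.013  0.008 -0.012] | mean F [-0.19 -0.11  4.24] mom [ 0.011  0.002 -0.016] tool [0.4455 0.0041 0.1079] 15.15
```

{"op": "play_rows", "data": {
  "targets": [
    {"tx": -0.03,"ty": 0,"tz": 0,"yaw": 0},
    {"tx": -0.03,"ty": 0,"tz": 0,"yaw": 0},
    {"tx": 0,"ty": 0,"tz": 0,"yaw": 0},
    {"tx": 0,"ty": 0,"tz": 0,"yaw": 0},
    {"tx": 0.03,"ty": 0,"tz": 0,"yaw": 0},
    {"tx": 0.03,"ty": 0,"tz": 0,"yaw": 0},
    {"tx": 0,"ty": 0,"tz": 0,"yaw": 0},
    {"tx": 0,"ty": 0,"tz": 0,"yaw": 0},
    {"tx": 0,"ty": 0,"tz": 0,"yaw": 0}
  ]
}}

```text
time: 15.9
tool_pos: [0.4448, 0.0044, 0.108]
eef_rot: [0.0, 0.102, 0.995, 0.0]
wrist_force: [0.7, 0.0, -4.2]
grip_width: 0.0549
gripper_force: 86.0
```

```bash
python3 -c "
from h import *; feel(8); go(.4415,.003,.0145,-.205)"
```

```text
[[-0.7, 0.2, 4.2], [-0.3, 0.4, 3.9], [-0.8, -0.5, 4.2], [-0.1, 0.0, 4.1], [0.1, -0.7, 4.6], [-0.3, 0.6, 5.3], [-0.1, 0.3, 4.3], [-0.3, -0.2, 4.9]] My [-0.075 -0.065 -0.026 -0.028 -0.015 -0.026  0.015 -0.012] | mean F [-0.31  0.02  4.44] mom [ 0.004 -0.029 -0.004] tool [0.4449 0.0041 0.1077] 16.3
pos [0.4449 0.0041 0.1077] ang 2.937 tilt [-0. -0.] | yaw -0.0 shift [ 0.0031 -0.0018  0.0932]
```

The middle case is quiet: no static moment change and no jolts. Putting it back.

{"op": "play_rows", "data": {
  "targets": [
    {"tx": 0.003,"ty": -0.0018,"tz": 0.01,"yaw": 0},
    {"tx": 0,"ty": 0,"tz": 0.02,"yaw": 0},
    {"tx": 0,"ty": 0,"tz": 0.02,"yaw": 0},
    {"tx": 0,"ty": 0,"tz": 0.015,"yaw": 0},
    {"tx": 0,"ty": 0,"tz": 0.01,"yaw": 0},
    {"tx": 0,"ty": 0,"tz": 0.007,"yaw": 0},
    {"tx": 0,"ty": 0,"tz": 0.005,"yaw": 0},
    {"tx": 0,"ty": 0,"tz": 0.003,"yaw": 0},
    {"tx": 0,"ty": 0,"tz": 0.002,"yaw": 0},
    {"tx": 0,"ty": 0,"tz": 0.001,"yaw": 0},
    {"tx": 0,"ty": 0,"tz": 0,"yaw": 0},
    {"tx": 0,"ty": 0,"tz": 0,"yaw": 0},
    {"tx": 0,"ty": 0,"tz": 0,"yaw": 0}
  ]
}}

```text
time: 17.38
tool_pos: [0.4417, 0.0031, 0.0159]
eef_rot: [0.0, 0.102, 0.995, 0.0]
wrist_force: [-3.3, 0.1, 6.6]
grip_width: 0.0546
gripper_force: 87.3
```

Down (force now pushes up). Release, rise, and go over to the right.

{"op": "play_rows", "data": {
  "targets": [
    {"tx": 0,"ty": 0,"tz": 0,"yaw": 0},
    {"tx": 0,"ty": 0,"tz": 0,"yaw": 0},
    {"tx": 0,"ty": 0,"tz": 0,"yaw": 0},
    {"tx": 0,"ty": 0,"tz": 0,"yaw": 0},
    {"tx": 0,"ty": 0,"tz": 0,"yaw": 0},
    {"tx": 0,"ty": 0,"tz": -0.01,"yaw": 0},
    {"tx": 0,"ty": 0,"tz": -0.02,"yaw": 0},
    {"tx": 0,"ty": 0,"tz": -0.03,"yaw": 0},
    {"tx": 0,"ty": 0,"tz": -0.03,"yaw": 0},
    {"tx": 0,"ty": 0,"tz": -0.03,"yaw": 0},
    {"tx": 0,"ty": 0,"tz": -0.02,"yaw": 0},
    {"tx": 0,"ty": 0,"tz": -0.01,"yaw": 0},
    {"tx": 0,"ty": 0,"tz": 0,"yaw": 0},
    {"tx": 0,"ty": 0,"tz": 0,"yaw": 0}
  ],
  "jaw": 1
}}

```text
time: 18.55
tool_pos: [0.4415, 0.0032, 0.1654]
eef_rot: [0.001, 0.102, 0.995, 0.0]
wrist_force: [0.4, 0.1, 0.4]
grip_width: 0.0853
gripper_force: 0.0
```

```bash
python3 -c "
from h import *; p=lid(.4415,.003); go(.4928,-.2144,.165,-.01)"
```

```text
(array([0.44  , 0.0041]), array([ 56.2, 109.6]), np.float32(-0.207)) 0.04939393876942749 6567
pos [0.4409 0.0031 0.1646] ang 2.937 tilt [-0.  0.] | yaw -0.195 shift [-0.0541 -0.2169 -0.0004]
```

{"op": "play_rows", "data": {
  "targets": [
    {"tx": 0,"ty": 0,"tz": 0,"yaw": -0.1},
    {"tx": 0,"ty": 0,"tz": 0,"yaw": -0.095},
    {"tx": -0.004,"ty": -0.012,"tz": 0,"yaw": 0},
    {"tx": -0.007,"ty": -0.03,"tz": 0,"yaw": 0},
    {"tx": -0.009,"ty": -0.035,"tz": 0,"yaw": 0},
    {"tx": -0.009,"ty": -0.035,"tz": 0,"yaw": 0},
    {"tx": -0.009,"ty": -0.035,"tz": 0,"yaw": 0},
    {"tx": -0.007,"ty": -0.03,"tz": 0,"yaw": 0},
    {"tx": -0.006,"ty": -0.025,"tz": 0,"yaw": 0},
    {"tx": -0.003,"ty": -0.015,"tz": 0,"yaw": 0},
    {"tx": 0,"ty": 0,"tz": 0,"yaw": 0},
    {"tx": 0,"ty": 0,"tz": 0,"yaw": 0},
    {"tx": 0,"ty": 0,"tz": 0,"yaw": 0},
    {"tx": 0,"ty": 0,"tz": 0,"yaw": 0}
  ]
}}

```text
time: 19.77
tool_pos: [0.4929, -0.2128, 0.1641]
eef_rot: [-0.001, 0.004, 1.0, 0.001]
wrist_force: [0.2, 0.9, -0.3]
grip_width: 0.086
gripper_force: 0.0
```

```bash
python3 -c "
from h import *; p=lid(.4928,-.2144); go(.4928,-.2144,.0145,-.01)"
```

```text
(array([ 0.4925, -0.2134]), array([ 56.1, 110.4]), np.float32(-0.016)) 0.04938354806829204 6625
pos [ 0.493  -0.2129  0.1643] ang 3.134 tilt [-0.001  0.001] | yaw 0.002 shift [ 0.     -0.0016  0.1498]
```

{"op": "play_rows", "data": {
  "targets": [
    {"tx": 0,"ty": -0.001,"tz": 0.019,"yaw": 0},
    {"tx": 0,"ty": 0,"tz": 0.03,"yaw": 0},
    {"tx": 0,"ty": 0,"tz": 0.03,"yaw": 0},
    {"tx": 0,"ty": 0,"tz": 0.03,"yaw": 0},
    {"tx": 0,"ty": 0,"tz": 0.02,"yaw": 0},
    {"tx": 0,"ty": 0,"tz": 0.01,"yaw": 0},
    {"tx": 0,"ty": 0,"tz": 0.007,"yaw": 0},
    {"tx": 0,"ty": 0,"tz": 0.003,"yaw": 0},
    {"tx": 0,"ty": 0,"tz": 0,"yaw": 0},
    {"tx": 0,"ty": 0,"tz": 0,"yaw": 0}
  ]
}}

```text
time: 20.65
tool_pos: [0.4941, -0.2156, 0.0168]
eef_rot: [0.001, 0.005, 1.0, -0.0]
wrist_force: [-0.1, 0.3, 0.9]
grip_width: 0.0854
gripper_force: 0.0
```

{"op": "play_rows", "data": {
  "targets": [
    {"tx": 0,"ty": 0,"tz": 0,"yaw": 0},
    {"tx": 0,"ty": 0,"tz": 0,"yaw": 0},
    {"tx": 0,"ty": 0,"tz": 0,"yaw": 0},
    {"tx": 0,"ty": 0,"tz": 0,"yaw": 0},
    {"tx": 0,"ty": 0,"tz": 0,"yaw": 0},
    {"tx": 0,"ty": 0,"tz": 0,"yaw": 0},
    {"tx": 0,"ty": 0,"tz": 0,"yaw": 0},
    {"tx": 0,"ty": 0,"tz": 0,"yaw": 0}
  ],
  "jaw": 0,
  "grip_force": 80
}}

```text
time: 21.32
tool_pos: [0.4939, -0.2153, 0.0169]
eef_rot: [0.001, 0.005, 1.0, 0.0]
wrist_force: [-1.7, 2.0, 8.2]
grip_width: 0.0548
gripper_force: 85.5
```

{"op": "play_rows", "data": {
  "targets": [
    {"tx": 0,"ty": 0,"tz": -0.008,"yaw": 0},
    {"tx": 0,"ty": 0,"tz": -0.015,"yaw": 0},
    {"tx": 0,"ty": 0,"tz": -0.02,"yaw": 0},
    {"tx": 0,"ty": 0,"tz": -0.02,"yaw": 0},
    {"tx": 0,"ty": 0,"tz": -0.015,"yaw": 0},
    {"tx": 0,"ty": 0,"tz": -0.01,"yaw": 0},
    {"tx": 0,"ty": 0,"tz": -0.005,"yaw": 0},
    {"tx": 0,"ty": 0,"tz": 0,"yaw": 0},
    {"tx": 0,"ty": 0,"tz": 0,"yaw": 0}
  ]
}}

```text
time: 22.07
tool_pos: [0.4927, -0.2151, 0.1083]
eef_rot: [-0.0, 0.005, 1.0, 0.0]
wrist_force: [0.0, -0.4, -6.3]
grip_width: 0.055
gripper_force: 86.0
```

```bash
python3 -c "from h import *; feel(6)"
```

```text
[[-0.0, -0.4, 6.3], [0.1, -0.1, 5.8], [0.2, -1.1, 5.6], [-0.3, -0.5, 4.5], [-0.2, -0.7, 5.1], [0.1, -0.8, 5.5]] My [ 0.009  0.013 -0.002  0.053 -0.015  0.019] | mean F [-0.02 -0.58  5.47] mom [ 0.013  0.013 -0.009] tool [ 0.4928 -0.2154  0.1081] 22.37
```

{"op": "play_rows", "data": {
  "targets": [
    {"tx": 0.03,"ty": 0,"tz": 0,"yaw": 0},
    {"tx": 0.03,"ty": 0,"tz": 0,"yaw": 0},
    {"tx": 0,"ty": 0,"tz": 0,"yaw": 0}
  ]
}}

```text
time: 22.62
tool_pos: [0.4254, -0.2147, 0.1073]
eef_rot: [-0.004, 0.007, 1.0, 0.001]
wrist_force: [-2.8, 0.3, -6.1]
grip_width: 0.0547
gripper_force: 86.3
```

```bash
python3 -c "from h import *; feel(8)"
```

```text
[[2.8, 0.2, 6.2], [-1.6, -0.1, 5.2], [-1.6, 0.1, 6.3], [-0.6, 0.3, 4.9], [-0.1, -0.2, 6.0], [-0.0, 0.5, 5.4], [0.1, 0.3, 5.5], [-0.4, 0.2, 5.7]] My [ 0.191 -0.079 -0.088 -0.078 -0.031 -0.    -0.057 -0.014] | mean F [-0.19  0.17  5.64] mom [ 0.003 -0.02   0.003] tool [ 0.434  -0.2148  0.1088] 23.02
```

{"op": "play_rows", "data": {
  "targets": [
    {"tx": -0.03,"ty": 0,"tz": 0,"yaw": 0},
    {"tx": -0.03,"ty": 0,"tz": 0,"yaw": 0},
    {"tx": 0,"ty": 0,"tz": 0,"yaw": 0}
  ]
}}

```text
time: 23.27
tool_pos: [0.5009, -0.2146, 0.1096]
eef_rot: [0.004, 0.003, 1.0, -0.001]
wrist_force: [1.8, 0.1, -3.9]
grip_width: 0.0548
gripper_force: 86.4
```

```bash
python3 -c "from h import *; feel(8)"
```

```text
[[-1.7, 0.2, 3.9], [0.9, 0.5, 5.5], [0.3, 0.0, 4.8], [-0.3, -0.3, 6.0], [-0.9, -0.2, 4.9], [-0.6, -0.4, 6.0], [0.9, 0.5, 5.1], [0.7, 0.0, 5.7]] My [-0.194  0.085  0.082  0.082  0.001 -0.01  -0.006 -0.005] | mean F [-0.09  0.04  5.23] mom [0.006 0.004 0.013] tool [ 0.4924 -0.2155  0.1087] 23.67
```

{"op": "play_rows", "data": {
  "targets": [
    {"tx": 0.03,"ty": 0,"tz": 0,"yaw": 0},
    {"tx": 0.03,"ty": 0,"tz": 0,"yaw": 0},
    {"tx": 0,"ty": 0,"tz": 0,"yaw": 0},
    {"tx": 0,"ty": 0,"tz": 0,"yaw": 0},
    {"tx": -0.03,"ty": 0,"tz": 0,"yaw": 0},
    {"tx": -0.03,"ty": 0,"tz": 0,"yaw": 0},
    {"tx": 0,"ty": 0,"tz": 0,"yaw": 0},
    {"tx": 0,"ty": 0,"tz": 0,"yaw": 0},
    {"tx": 0,"ty": 0,"tz": 0,"yaw": 0}
  ]
}}

```text
time: 24.42
tool_pos: [0.4933, -0.2154, 0.1086]
eef_rot: [-0.0, 0.005, 1.0, -0.0]
wrist_force: [-0.4, 0.4, -6.5]
grip_width: 0.0548
gripper_force: 86.5
```

```bash
python3 -c "
from h import *; feel(8); go(.4928,-.2148,.0145,-.01)"
```

```text
[[0.4, 0.4, 6.5], [0.9, -0.0, 5.2], [-0.0, -0.3, 5.2], [-0.1, 0.6, 6.1], [0.5, -0.2, 5.2], [-0.2, -0.3, 4.8], [-0.5, -0.0, 5.0], [-0.6, -0.2, 5.6]] My [ 0.057 -0.009  0.013  0.03   0.    -0.007 -0.02   0.013] | mean F [ 0.05 -0.01  5.45] mom [-0.008  0.01  -0.005] tool [ 0.493  -0.2155  0.1088] 24.82
pos [ 0.493  -0.2155  0.1088] ang 3.132 tilt [-0.  0.] | yaw -0.0 shift [0.0002 0.0006 0.0943]
```

The right case is quiet too (static My stays near 0), so the left one is the rattler. Set this one down.

{"op": "play_rows", "data": {
  "targets": [
    {"tx": 0,"ty": 0,"tz": 0.01,"yaw": 0},
    {"tx": 0,"ty": 0,"tz": 0.02,"yaw": 0},
    {"tx": 0,"ty": 0,"tz": 0.02,"yaw": 0},
    {"tx": 0,"ty": 0,"tz": 0.015,"yaw": 0},
    {"tx": 0,"ty": 0,"tz": 0.01,"yaw": 0},
    {"tx": 0,"ty": 0,"tz": 0.007,"yaw": 0},
    {"tx": 0,"ty": 0,"tz": 0.005,"yaw": 0},
    {"tx": 0,"ty": 0,"tz": 0.003,"yaw": 0},
    {"tx": 0,"ty": 0,"tz": 0.002,"yaw": 0},
    {"tx": 0,"ty": 0,"tz": 0.0005,"yaw": 0},
    {"tx": 0,"ty": 0,"tz": 0,"yaw": 0},
    {"tx": 0,"ty": 0,"tz": 0,"yaw": 0},
    {"tx": 0,"ty": 0,"tz": 0,"yaw": 0}
  ]
}}

```text
time: 25.9
tool_pos: [0.4936, -0.2157, 0.0169]
eef_rot: [0.0, 0.005, 1.0, -0.0]
wrist_force: [-3.3, 1.0, 2.6]
grip_width: 0.0553
gripper_force: 87.4
```

{"op": "play_rows", "data": {
  "targets": [
    {"tx": 0,"ty": 0,"tz": 0,"yaw": 0},
    {"tx": 0,"ty": 0,"tz": 0,"yaw": 0},
    {"tx": 0,"ty": 0,"tz": 0,"yaw": 0},
    {"tx": 0,"ty": 0,"tz": 0,"yaw": 0},
    {"tx": 0,"ty": 0,"tz": 0,"yaw": 0},
    {"tx": 0,"ty": 0,"tz": -0.01,"yaw": 0},
    {"tx": 0,"ty": 0,"tz": -0.02,"yaw": 0},
    {"tx": 0,"ty": 0,"tz": -0.03,"yaw": 0},
    {"tx": 0,"ty": 0,"tz": -0.03,"yaw": 0},
    {"tx": 0,"ty": 0,"tz": -0.03,"yaw": 0},
    {"tx": 0,"ty": 0,"tz": -0.02,"yaw": 0},
    {"tx": 0,"ty": 0,"tz": -0.01,"yaw": 0},
    {"tx": 0,"ty": 0,"tz": 0,"yaw": 0},
    {"tx": 0,"ty": 0,"tz": 0,"yaw": 0}
  ],
  "jaw": 1
}}

```text
time: 27.07
tool_pos: [0.4931, -0.2152, 0.1661]
eef_rot: [0.0, 0.005, 1.0, 0.0]
wrist_force: [-0.4, -0.1, -1.3]
grip_width: 0.0855
gripper_force: 0.0
```

```bash
python3 -c "
from h import *; p=lid(.493,-.2148); go(.4675,.2205,.165,.206)"
```

```text
(array([ 0.4919, -0.215 ]), array([ 56.2, 109.9]), np.float32(-0.011)) 0.04937436336807882 6541
pos [ 0.4925 -0.215   0.1653] ang 3.132 tilt [-0.002  0.001] | yaw -0.216 shift [-6.460e-02  4.314e-01  4.000e-04]
```

{"op": "play_rows", "data": {
  "targets": [
    {"tx": 0,"ty": 0,"tz": 0,"yaw": -0.108},
    {"tx": 0,"ty": 0,"tz": 0,"yaw": -0.108},
    {"tx": -0.0026,"ty": 0.0154,"tz": 0,"yaw": 0},
    {"tx": -0.005,"ty": 0.033,"tz": 0,"yaw": 0},
    {"tx": -0.005,"ty": 0.035,"tz": 0,"yaw": 0},
    {"tx": -0.005,"ty": 0.035,"tz": 0,"yaw": 0},
    {"tx": -0.005,"ty": 0.035,"tz": 0,"yaw": 0},
    {"tx": -0.005,"ty": 0.035,"tz": 0,"yaw": 0},
    {"tx": -0.005,"ty": 0.035,"tz": 0,"yaw": 0},
    {"tx": -0.005,"ty": 0.035,"tz": 0,"yaw": 0},
    {"tx": -0.005,"ty": 0.035,"tz": 0,"yaw": 0},
    {"tx": -0.005,"ty": 0.035,"tz": 0,"yaw": 0},
    {"tx": -0.005,"ty": 0.035,"tz": 0,"yaw": 0},
    {"tx": -0.005,"ty": 0.033,"tz": 0,"yaw": 0},
    {"tx": -0.004,"ty": 0.02,"tz": 0,"yaw": 0},
    {"tx": -0.003,"ty": 0.015,"tz": 0,"yaw": 0},
    {"tx": 0,"ty": 0,"tz": 0,"yaw": 0},
    {"tx": 0,"ty": 0,"tz": 0,"yaw": 0},
    {"tx": 0,"ty": 0,"tz": 0,"yaw": 0},
    {"tx": 0,"ty": 0,"tz": 0,"yaw": 0}
  ]
}}

```text
time: 28.78
tool_pos: [0.468, 0.2182, 0.1656]
eef_rot: [-0.001, -0.102, 0.995, -0.001]
wrist_force: [0.6, -0.7, 0.7]
grip_width: 0.0849
gripper_force: 0.0
```

```bash
python3 -c "
from h import *; p=lid(.4675,.2205); go(.4675,.2205,.0145,.206)"
```

```text
(array([0.4671, 0.2204]), array([ 56.2, 109.5]), np.float32(0.206)) 0.049423849724939406 6549
pos [0.4681 0.2184 0.1659] ang -2.938 tilt [-0.001 -0.001] | yaw -0.002 shift [0.     0.0023 0.1514]
```

{"op": "play_rows", "data": {
  "targets": [
    {"tx": 0,"ty": 0.002,"tz": 0.019,"yaw": 0},
    {"tx": 0,"ty": 0,"tz": 0.03,"yaw": 0},
    {"tx": 0,"ty": 0,"tz": 0.03,"yaw": 0},
    {"tx": 0,"ty": 0,"tz": 0.03,"yaw": 0},
    {"tx": 0,"ty": 0,"tz": 0.02,"yaw": 0},
    {"tx": 0,"ty": 0,"tz": 0.01,"yaw": 0},
    {"tx": 0,"ty": 0,"tz": 0.007,"yaw": 0},
    {"tx": 0,"ty": 0,"tz": 0.004,"yaw": 0},
    {"tx": 0,"ty": 0,"tz": 0,"yaw": 0},
    {"tx": 0,"ty": 0,"tz": 0,"yaw": 0}
  ]
}}

```text
time: 29.67
tool_pos: [0.4685, 0.2223, 0.0172]
eef_rot: [0.001, -0.103, 0.995, 0.0]
wrist_force: [-0.4, 0.9, -0.0]
grip_width: 0.0852
gripper_force: 0.0
```

{"op": "play_rows", "data": {
  "targets": [
    {"tx": 0,"ty": 0,"tz": 0,"yaw": 0},
    {"tx": 0,"ty": 0,"tz": 0,"yaw": 0},
    {"tx": 0,"ty": 0,"tz": 0,"yaw": 0},
    {"tx": 0,"ty": 0,"tz": 0,"yaw": 0},
    {"tx": 0,"ty": 0,"tz": 0,"yaw": 0},
    {"tx": 0,"ty": 0,"tz": 0,"yaw": 0},
    {"tx": 0,"ty": 0,"tz": 0,"yaw": 0},
    {"tx": 0,"ty": 0,"tz": 0,"yaw": 0}
  ],
  "jaw": 0,
  "grip_force": 90
}}

```text
time: 30.33
tool_pos: [0.4685, 0.222, 0.0175]
eef_rot: [0.001, -0.103, 0.995, 0.0]
wrist_force: [-0.6, -2.1, 9.1]
grip_width: 0.0546
gripper_force: 95.6
```

{"op": "play_rows", "data": {
  "targets": [
    {"tx": 0,"ty": 0,"tz": -0.008,"yaw": 0},
    {"tx": 0,"ty": 0,"tz": -0.015,"yaw": 0},
    {"tx": 0,"ty": 0,"tz": -0.025,"yaw": 0},
    {"tx": 0,"ty": 0,"tz": -0.025,"yaw": 0},
    {"tx": 0,"ty": 0,"tz": -0.025,"yaw": 0},
    {"tx": 0,"ty": 0,"tz": -0.02,"yaw": 0},
    {"tx": 0,"ty": 0,"tz": -0.015,"yaw": 0},
    {"tx": 0,"ty": 0,"tz": -0.01,"yaw": 0},
    {"tx": 0,"ty": 0,"tz": 0,"yaw": 0},
    {"tx": -0.03,"ty": 0,"tz": 0,"yaw": 0},
    {"tx": -0.03,"ty": 0,"tz": 0,"yaw": 0},
    {"tx": 0,"ty": 0,"tz": 0,"yaw": 0}
  ]
}}

```text
time: 31.33
tool_pos: [0.5307, 0.2349, 0.1586]
eef_rot: [0.002, -0.102, 0.995, 0.0]
wrist_force: [1.0, 0.3, -3.8]
grip_width: 0.0546
gripper_force: 97.5
```

```bash
python3 -c "from h import *; feel(8)"
```

```text
[[-1.0, 0.1, 3.8], [0.1, -0.8, 5.3], [1.5, -1.3, 4.2], [0.4, 0.0, 4.8], [0.7, 0.0, 5.6], [0.7, 0.1, 4.5], [-0.2, -0.4, 4.2], [-0.2, 0.4, 4.5]] My [-0.114  0.139  0.311  0.106  0.101  0.114  0.059  0.013] | mean F [ 0.26 -0.24  4.59] mom [ 0.012  0.091 -0.018] tool [0.5255 0.2341 0.159 ] 31.73
```

{"op": "play_rows", "data": {
  "targets": [
    {"tx": 0.03,"ty": 0,"tz": 0,"yaw": 0},
    {"tx": 0.03,"ty": 0,"tz": 0,"yaw": 0},
    {"tx": 0,"ty": 0,"tz": 0,"yaw": 0}
  ]
}}

```text
time: 31.98
tool_pos: [0.4613, 0.2201, 0.1581]
eef_rot: [-0.004, -0.104, 0.995, -0.001]
wrist_force: [-1.0, -1.2, -5.2]
grip_width: 0.0548
gripper_force: 98.2
```

```bash
python3 -c "
from h import *; feel(8); go(.652,-.108,.162,.206)"
```

```text
[[1.2, -1.0, 5.2], [-1.1, 1.1, 5.3], [3.9, -0.7, 3.1], [-0.0, -0.7, 4.7], [0.1, -1.1, 5.7], [-1.2, -1.0, 4.2], [-1.0, -0.1, 4.6], [0.8, 0.8, 5.1]] My [ 0.154 -0.105  0.531 -0.113 -0.126 -0.085 -0.078 -0.075] | mean F [ 0.35 -0.31  4.74] mom [ 0.015  0.013 -0.019] tool [0.4686 0.2222 0.1594] 32.38
pos [0.4686 0.2222 0.1594] ang -2.936 tilt [0.001 0.   ] | yaw -0.0 shift [-0.112  -0.3607 -0.0025]
```

Confirmed: a knock of 3.9 N and My flipping ±0.1. Carry it to the mat.

{"op": "play_rows", "data": {
  "targets": [
    {"tx": -0.003,"ty": -0.01,"tz": 0,"yaw": 0},
    {"tx": -0.006,"ty": -0.02,"tz": 0,"yaw": 0},
    {"tx": -0.008,"ty": -0.025,"tz": 0,"yaw": 0},
    {"tx": -0.008,"ty": -0.026,"tz": 0,"yaw": 0},
    {"tx": -0.008,"ty": -0.026,"tz": 0,"yaw": 0},
    {"tx": -0.008,"ty": -0.026,"tz": 0,"yaw": 0},
    {"tx": -0.008,"ty": -0.026,"tz": 0,"yaw": 0},
    {"tx": -0.008,"ty": -0.026,"tz": 0,"yaw": 0},
    {"tx": -0.008,"ty": -0.026,"tz": 0,"yaw": 0},
    {"tx": -0.008,"ty": -0.026,"tz": 0,"yaw": 0},
    {"tx": -0.008,"ty": -0.026,"tz": 0,"yaw": 0},
    {"tx": -0.008,"ty": -0.025,"tz": 0,"yaw": 0},
    {"tx": -0.007,"ty": -0.022,"tz": 0,"yaw": 0},
    {"tx": -0.006,"ty": -0.018,"tz": 0,"yaw": 0},
    {"tx": -0.005,"ty": -0.015,"tz": 0,"yaw": 0},
    {"tx": -0.003,"ty": -0.01,"tz": 0,"yaw": 0},
    {"tx": -0.002,"ty": -0.008,"tz": 0,"yaw": 0},
    {"tx": 0,"ty": 0,"tz": 0,"yaw": 0},
    {"tx": 0,"ty": 0,"tz": 0,"yaw": 0},
    {"tx": 0,"ty": 0,"tz": 0,"yaw": 0}
  ]
}}

```text
time: 34.05
tool_pos: [0.6509, -0.1068, 0.1591]
eef_rot: [-0.0, -0.104, 0.995, 0.001]
wrist_force: [0.0, 0.3, -5.1]
grip_width: 0.0547
gripper_force: 98.4
```

{"op": "play_rows", "data": {
  "targets": [
    {"tx": 0,"ty": 0,"tz": 0,"yaw": 0},
    {"tx": 0,"ty": 0,"tz": 0,"yaw": 0},
    {"tx": 0,"ty": 0,"tz": 0,"yaw": 0},
    {"tx": 0,"ty": 0,"tz": 0,"yaw": 0},
    {"tx": 0,"ty": 0,"tz": 0,"yaw": 0},
    {"tx": 0,"ty": 0,"tz": 0,"yaw": 0},
    {"tx": 0,"ty": 0,"tz": 0,"yaw": 0},
    {"tx": 0,"ty": 0,"tz": 0,"yaw": 0},
    {"tx": 0,"ty": 0,"tz": 0,"yaw": 0},
    {"tx": 0,"ty": 0,"tz": 0,"yaw": 0},
    {"tx": 0,"ty": 0,"tz": 0,"yaw": 0},
    {"tx": 0,"ty": 0,"tz": 0,"yaw": 0},
    {"tx": 0,"ty": 0,"tz": 0,"yaw": 0},
    {"tx": 0,"ty": 0,"tz": 0,"yaw": 0},
    {"tx": 0,"ty": 0,"tz": 0,"yaw": 0},
    {"tx": 0,"ty": 0,"tz": 0,"yaw": 0},
    {"tx": 0,"ty": 0,"tz": 0,"yaw": 0},
    {"tx": 0,"ty": 0,"tz": 0,"yaw": 0}
  ]
}}

```text
time: 35.55
tool_pos: [0.6512, -0.1084, 0.1593]
eef_rot: [-0.0, -0.103, 0.995, 0.0]
wrist_force: [0.5, -0.9, -4.6]
grip_width: 0.0547
gripper_force: 98.4
```

```bash
python3 -c "
from h import *; feel(4); go(.652,-.108,.162,.206); p,d=optics.read_camera('side'); cv2.imwrite('pics/side9.png',p[:,:,::-1])"
```

```text
[[-0.3, -1.0, 4.6], [0.2, 0.2, 5.1], [0.0, 0.0, 4.7], [-0.5, -0.1, 4.2]] My [ 0.001  0.024 -0.01   0.021] | mean F [-0.14 -0.23  4.64] mom [-0.011  0.009  0.021] tool [ 0.6512 -0.1084  0.1593] 35.75
pos [ 0.6512 -0.1084  0.1593] ang -2.935 tilt [-0.  0.] | yaw 0.0 shift [-0.0008  0.0003 -0.0027]
```

View pics/side9.png

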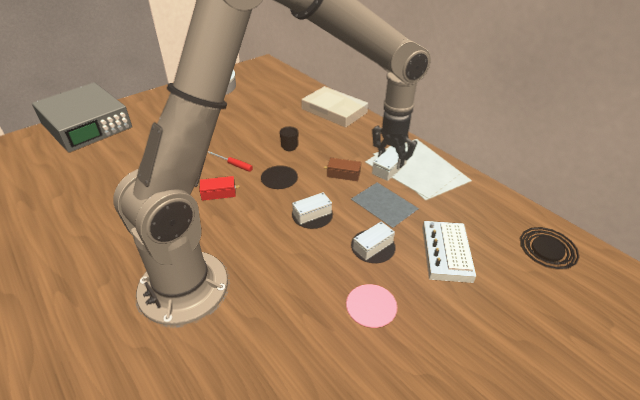

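The side view shows the case held at (386,163), level above the mat. The quiet cases stand on their pads at (312,210) and (374,240), and the bystanders haven't moved. Handing in.

```bash
python3 -c "
from station import job; print(job.close_job())"
```

```text
the job is handed in; nothing more can be done
None
```

The left pad's case is the one that rattles; I handed the job in (no verdict shown) with it held level about 15 cm over the centre of the grey mat, and the two quiet cases back on the middle and right pads.

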